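# Fit the tall adapter on the torque tester

### The job

Take the tall square-bodied steel adapter (not the short square one or the plain round socket) and push it straight down onto the square drive on top of the bench torque tester, until the drive's spring ball clicks into the dimple inside and the adapter sits upright and fully home on the flange. Then let go and leave it there.

Things in the scene. Friction and masses are not known exactly. Their poses are not given: they have to be found in the camera images.
- adapter_center (a point): Tall steel adapter standing on the bench, 75 mm tall, about 0.35 kg: square body 38 x 38 x 50 mm, round 32 mm top above (bystanders: square one 40 mm tall, round one 58 mm). Point: on its axis, 37.5 mm above its underside; z up, x, y square to its flats. Underside: square hole 21.5 mm wide, 36 deep, parallel to the flats, mouth flared to 29.5; dimples on all four walls, so any quarter turn fits.
- drive (a point): Foot of the square steel drive, on the round flange (64 mm wide) where the adapter comes to rest, 70 mm above the bench; z up, x, y square to its faces. Drive 19 mm square for 22 mm, then tapers over 12 mm to an 8 mm tip, which guides the adapter on from a few mm off. The tester under it is a fixed cream box 60 mm high, top display; from this point it spans x -115 to 45, y -65 to 65 mm.
- ball (a joint): Spring ball, 10 mm wide, on the drive's +x face, 16.5 mm above the flange. 0 = out (4 mm proud), up to 0.0045 m as pressed in. The adapter's mouth meets it about 15 mm from home and must be pushed past it with up to about 15 N (resting its weight on the ball does not do it); it springs out into the dimple, near 0 again, when the adapter is home.

How it is judged (in metres and radians):
On the way:
1. the fingers are still on the adapter (holding or pushing it) when it is within 9 mm of home on the drive: it is pushed on, not dropped (horizontal distance between adapter_center and drive below 0.01 m and z of adapter_center in the frame of drive below 0.0465 m and contact force between the fingers and adapter above 1 N), for 0.02 s.
At the end, for the whole second after the job is handed in: The tall adapter stands on the drive, its axis within 6 mm of the drive's and within 7 degrees of upright, pushed down to within 3 mm of the flange, the ball sprung back out to within 1.5 mm of its free position in the dimple, at rest (horizontal distance between adapter_center and drive below 0.006 m and z of adapter_center in the frame of drive below 0.0405 m and angle between adapter_center's own z axis and vertical below 0.12 rad and value of joint ball below 0.0015 m and linear speed of adapter below 0.02 m/s); the robot touches nothing.
It also fails if it takes over 40 s, if anything falls off the work surface, if the arm or the gripper's body presses on something with over 40 N, if the wrist force passes 120 N, or if a joint passes its speed limit or range.

### The arm

A 6-joint arm with a two-finger parallel gripper is mounted at the origin on the work surface. World frame = base frame: x ahead of the robot, y to its left, z up, the work surface at z = 0. Lengths are in mm, angles in rad, forces in N, time in s.
With the tool pointing down it reaches from about 200 to 875 mm from the base axis. Payload 3.4 kg.
Tool frame: the origin (TCP) lies midway between the tips of the shut fingers; the grasp point (between the pads) lies 19 mm behind it (env.grip_point_offset is the distance from the TCP to the grasp point, in mm); y points along the fingers, x is the direction in which the jaws open and shut, and the axes are right-handed (so a half turn about y gives the same grasp; the last joint's range is limited). The gripper opens to 94 mm and grips with 3 to 60 N. Pads are 16 mm wide; open, the fingers measure 119 mm over their backs; the gripper's body (75 mm by 177 mm) begins 78 mm behind the grasp point.
Start: joints at [-1.237, 0.276, 1.505, -0, 1.361, -0.121], TCP at [252.592, -516.587, 205.493] pointing down, gripper open.
Joint ranges: [-2.89, 2.89], [-0.75, 2.08], [0.22, 2.7], [-1.18, 4.32], [0.11, 2.71], [-2.7, 2.7]. Speed limits (rad/s): [2.57, 2.57, 3.14, 3.14, 3.14, 3.14].

### API

Orientations are given as a unit quaternion [x, y, z, w].
In Python, from workcell import env gives the robot as it stands.
- The arm moves only by the tool send_rows, never from a script. Its argument "increments" is a list that holds one entry, the list of rows, each a list of 6 numbers: the shift along the tool's x, y, z in cm, then the turn, a rotation vector about the tool's x, y, z in rad. A call has exactly 10 rows; each row shifts and turns the commanded pose from where the row before left it, along the tool's axes as they then stand; what a row does not reach is not made up. A row lasts 1/12 s, in which the tool goes at most 41.7 mm and 7.16 degrees, less where a joint would pass 70% of its speed; a pose out of reach is approached as far as the arm can. A call with a gripper value outside its range is refused whole. "gripper" is the opening, from 0 (shut) to 1 (fully open), set as the call begins (left out, the last holds). The fingers move at their own pace and stop on an object; the grip force is fixed at half the most. Time passes only in rows, so rows that do not move let the fingers close, or fill a call up. It gives the time, the measured TCP pose, the force and the opening at its end, in the units of the state.
- env.get_state(): the state, without advancing time (a new reading comes with each control period).
- env.snapshot(name): name is "scene" or "top" or "wrist"; returns the picture (400x640x3 uint8, red, green, blue); there is no depth.
- env.camera_model(name): a dict with "K" (3x3 intrinsics, pixels), "cam_to_world" (4x4, takes a point from camera to world coordinates); the wrist camera has in their place "T_tool_cam" (4x4, takes a point from camera to tool coordinates, whose origin is the TCP and whose axes are the tool frame's). Camera axes: x right, y up, looking along -z (the intrinsics and any distortion apply to the point x, -y, -z); pixel columns grow to the right and rows downward; lengths in mm; the calibration is good to about 2 mm. The wrist camera is an equidistant fisheye: a pixel r from the principal point sees the ray r / f radians off the axis. A picture is of the moment at which its call begins: read the wrist's pose just before it. camera_model takes no time and is no camera call.
- env.close_job(): hands the job in, once; it reports no verdict.
The state is a dict: "time_s": time; "q": joint angles; "qd": joint speeds; "tau": joint torques, N m; "ee_pos": TCP position; "tool_rot": TCP orientation; "ft_force": force on the tool from outside, world axes, zero at the start; "wrist_torque": the same for the moment, N m; "width": finger opening in mm.
Only numpy, scipy, OpenCV 4.12 (cv2) and the standard library are available. Lean on these libraries where they do the work, as an engineer would, in place of code of your own. Each camera call takes 0.05 s, during which the arm holds its last target. There are 200 camera calls.

## Working session

There is one attempt and no reset: what is moved stays moved. The work goes in short steps, Python scripts to look and compute and a tool call to move; the robot and the scene stay as the last step left them, time stands still between calls to the robot, and variables do not carry over. Pictures are saved under pics/ and viewed, about 8 in all and at most 12, crops included, and the job is handed in when it is done.

Besides the shell and the picture viewer there is one more tool, called after "Call:" as a command line: name --argument value ..., lists and objects as JSON in quotes. send_rows: Moves the arm, as the interface text tells. Its arguments: {"type":"object","properties":{"increments":{"type":"array","items":{"type":"array","items":{"type":"array","items":{"type":"number"}}}},"gripper":{"type":"number"}},"required":["increments"]}

```bash
mkdir -p pics; python3 - <<'E'
from workcell import env
import cv2,numpy as np
np.set_printoptions(precision=4,suppress=True)
s=env.get_state();print(s)
for n in ("scene","top"):
    cv2.imwrite(f"pics/{n}0.png",env.snapshot(n)[:,:,::-1])
for n in ("scene","top","wrist"):
    print(env.camera_model(n))
E
```

```text
{'time_s': 0.0, 'q': array([-1.237 ,  0.2766,  1.5061,  0.    ,  1.3607, -0.121 ]), 'qd': array([-0.0001,  0.0012,  0.001 , -0.0004, -0.0005, -0.0012]), 'tau': array([ -0.0009, -40.4598, -23.7235,   0.0702,   0.0346,  -0.0001]), 'ee_pos': array([ 252.39  , -516.0244,  204.6093]), 'tool_rot': array([-0.5994,  0.3749, -0.3739,  0.6003]), 'ft_force': array([ 0.3202, -0.1369, -0.5371]), 'wrist_torque': array([-0.0107,  0.0255, -0.0035]), 'width': 94.04374375416995}
{'K': array([[513.5371,   0.    , 319.1351],
       [  0.    , 513.5371, 192.1327],
       [  0.    ,   0.    ,   1.    ]]), 'cam_to_world': array([[ -0.8155,  -0.3525,   0.4591, 947.0877],
       [  0.5787,  -0.4859,   0.6549, 571.2688],
       [ -0.0078,   0.7998,   0.6003, 628.3453],
       [  0.    ,   0.    ,   0.    ,   1.    ]])}
{'K': array([[427.938 ,   0.    , 314.6901],
       [  0.    , 427.938 , 198.1012],
       [  0.    ,   0.    ,   1.    ]]), 'cam_to_world': array([[  0.0128,   0.9932,  -0.1154, 433.7948],
       [ -0.9995,   0.0162,   0.0287,  21.9327],
       [  0.0304,   0.115 ,   0.9929, 909.465 ],
       [  0.    ,   0.    ,   0.    ,   1.    ]])}
{'K': array([[309.7069,   0.    , 316.5029],
       [  0.    , 309.7069, 198.5202],
       [  0.    ,   0.    ,   1.    ]]), 'T_tool_cam': array([[   1.    ,    0.0002,   -0.0003,   -0.2912],
       [  -0.0003,    0.2706,   -0.9627, -179.6414],
       [  -0.0002,    0.9627,    0.2706,   79.3327],
       [   0.    ,    0.    ,    0.    ,    1.    ]])}
```

View pics/scene0.png

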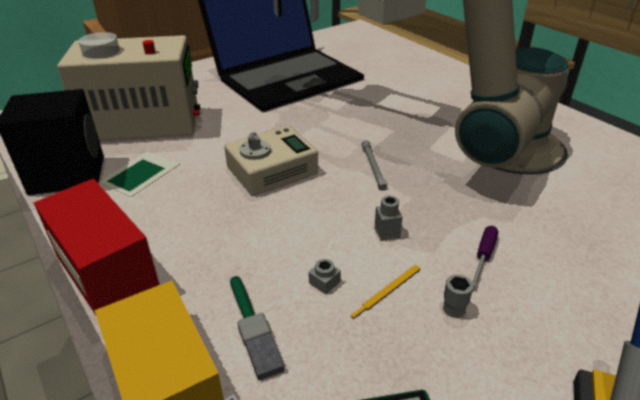

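View pics/top0.png

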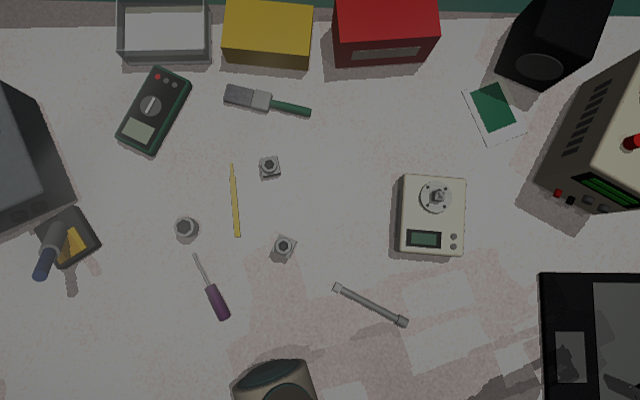

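The tall adapter is at about scene (389,215) and top (284,247). The short one is at top (270,167), the round one at top (186,229). The tester's drive is at top (436,196) and scene (254,142). I'll view enlarged crops of these next.

```bash
python3 - <<'E'
import cv2,numpy as np
t=cv2.imread("pics/top0.png");s=cv2.imread("pics/scene0.png")
def c(im,x,y):
    k=cv2.resize(im[y:y+50,x:x+66],None,fx=6,fy=6,interpolation=cv2.INTER_CUBIC)
    k=cv2.convertScaleAbs(k,alpha=1.3)
    for i in range(0,66,10):
        cv2.putText(k,str(x+i),(i*6,8),0,.32,(0,0,255),1);cv2.line(k,(i*6,10),(i*6,16),(0,0,255),1)
    for i in range(0,50,10):
        cv2.putText(k,str(y+i),(0,i*6+4),0,.32,(255,0,0),1)
    return k
cv2.imwrite("pics/crops.png",np.vstack([np.hstack([c(t,250,222),c(t,403,170)]),np.hstack([c(s,356,192),c(s,222,122)])]))
E
```

```text
(no output)
```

View pics/crops.png

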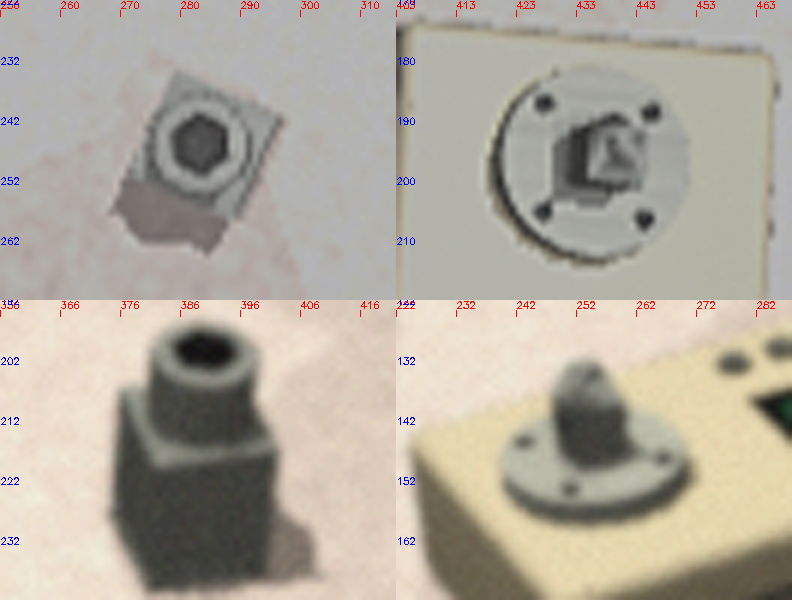

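The crops give these positions.
- **Adapter, top view:** round top centre at (283.3,246.3), body-top corners at (279.8,233.7), (297.3,242.3) and (289.7,257.5).
- **Drive, top view:** bolt-hole centre at (436.2,196.9), box far edge running from (404.5,174.5) to (465.7,178.8).
- **Scene view:** adapter top rim at about (390.3,200), flange centre at about (255,149).

```bash
cat > h.py <<'E'
from workcell import env
import cv2,numpy as np
from scipy.spatial.transform import Rotation as R
np.set_printoptions(precision=3,suppress=True)
def px2w(cam,u,v,z):
    m=env.camera_model(cam);K=m["K"];T=m["cam_to_world"]
    d=T[:3,:3]@np.array([(u-K[0,2])/K[0,0],-(v-K[1,2])/K[1,1],-1]);o=T[:3,3]
    return o+d*(z-o[2])/d[2]
def wrist_uv(P,s):
    m=env.camera_model("wrist");K=m["K"];T=np.eye(4);T[:3,:3]=R.from_quat(s["tool_rot"]).as_matrix();T[:3,3]=s["ee_pos"]
    p=np.linalg.inv(T@m["T_tool_cam"])@np.append(P,1);x,y,z=p[0],-p[1],-p[2]
    r=np.hypot(x,y);th=np.arctan2(r,z);return np.array([K[0,2]+K[0,0]*th*x/r,K[1,2]+K[1,1]*th*y/r])
def wrist_w(u,v,z,s):
    m=env.camera_model("wrist");K=m["K"];T=np.eye(4);T[:3,:3]=R.from_quat(s["tool_rot"]).as_matrix();T[:3,3]=s["ee_pos"];T=T@m["T_tool_cam"]
    a=np.array([u-K[0,2],v-K[1,2]])/K[0,0];th=np.hypot(*a);n=a/th
    d=T[:3,:3]@np.array([np.sin(th)*n[0],-np.sin(th)*n[1],-np.cos(th)]);o=T[:3,3]
    return o+d*(z-o[2])/d[2]
E
python3 - <<'E'
from h import *
print("ad top",px2w("top",283.3,246.3,75),px2w("scene",390.3,200,75))
c=[px2w("top",u,v,50) for u,v in((279.8,233.7),(297.3,242.3),(289.7,257.5))]
print(c,(c[0]+c[2])/2)
for a,b in((0,1),(1,2)):
    d=c[b]-c[a];print(np.linalg.norm(d),np.degrees(np.arctan2(d[1],d[0])))
print("drive",px2w("top",436.2,196.9,70),px2w("scene",255,149,70))
d=px2w("top",404.5,174.5,60)-px2w("top",465.7,178.8,60);print(np.linalg.norm(d),np.degrees(np.arctan2(d[1],d[0])))
B=[px2w("top",(x-396)/6+403,y/6+170,70) for x,y in((544,103),(651,112),(644,219),(543,211))]
for a,b in((0,1),(1,2),(2,3),(3,0)):
    d=B[b]-B[a];print(np.linalg.norm(d),np.degrees(np.arctan2(d[1],d[0]))%90)
s=env.get_state();print(R.from_quat(s["tool_rot"]).as_matrix())
E
```

```text
ad top [435.927  57.311  75.   ] [436.06   59.712  75.   ]
[array([460.919,  65.884,  50.   ]), array([444.285,  30.641,  50.   ]), array([414.042,  45.206,  50.   ])] [437.48   55.545  50.   ]
38.97110106098169 -115.26687541314902
33.567765786601235 154.28478956467936
drive [ 537.716 -244.671   70.   ] [ 541.198 -234.563   70.   ]
125.26632987213387 86.98183233837412
35.988224569635456 86.15415861309673
36.00709307512391 84.97075323781269
33.79560595124986 86.38303991624751
36.16346761888252 88.45088323644732
[[ 0.439 -0.001  0.898]
 [-0.898  0.002  0.439]
 [-0.002 -1.     0.   ]]
```

Both cameras agree on the adapter: about (436, 58), flats at −25.5°. The drive is at about (538, −243), yaw about −3°, and I'll refine it with the wrist camera on the way. First I'll turn the jaws to the adapter's flats and travel over to it.

Call:
send_rows --increments '[[[0,0,0,0,-0.112,0],[0,0,0,0,-0.112,0],[0,0,0,0,-0.112,0],[0,0,0,0,-0.112,0],[0,0,0,0,-0.112,0],[0,0,0,0,-0.112,0],[-0.54,0,4,0,0,0],[-0.54,0,4,0,0,0],[-0.54,0,4,0,0,0],[-0.54,0,4,0,0,0]]]' --gripper 1

```text
time_s: 0.93
ee_pos: [301.7, -361.0, 204.8]
tool_rot: [-0.689, 0.156, -0.156, 0.69]
ft_force: [1.0, 1.0, -0.1]
width: 94.2
```

Call:
send_rows --increments '[[[-0.54,0,4,0,0,0],[-0.54,0,4,0,0,0],[-0.54,0,4,0,0,0],[-0.54,0,4,0,0,0],[-0.54,0,4,0,0,0],[-0.54,0.5,4,0,0,0],[-0.54,1,4,0,0,0],[-0.54,1,4,0,0,0],[-0.54,1,4,0,0,0],[-0.54,1,3,0,0,0]]]'

```text
time_s: 1.77
ee_pos: [420.9, 15.4, 160.0]
tool_rot: [-0.69, 0.155, -0.155, 0.69]
ft_force: [-0.3, -0.3, -0.6]
width: 93.9
```

```bash
python3 - <<'E'
from h import *
s=env.get_state();print(s["time_s"],s["ee_pos"],R.from_quat(s["tool_rot"]).as_matrix(),s["q"])
im=env.snapshot("wrist");cv2.imwrite("pics/w1.png",im[:,:,::-1]);np.save("w1.npy",np.r_[s["ee_pos"],s["tool_rot"]])
print(wrist_uv([436,58,75],s),wrist_uv([436,58,50],s))
E
```

```text
1.7667 [420.873  15.423 160.016] [[ 0.904  0.001  0.428]
 [-0.428  0.001  0.904]
 [ 0.    -1.     0.001]] [-0.13   0.076  1.881  0.001  1.185  0.313]
[310.981 153.768] [311.429 150.357]
```

View pics/w1.png

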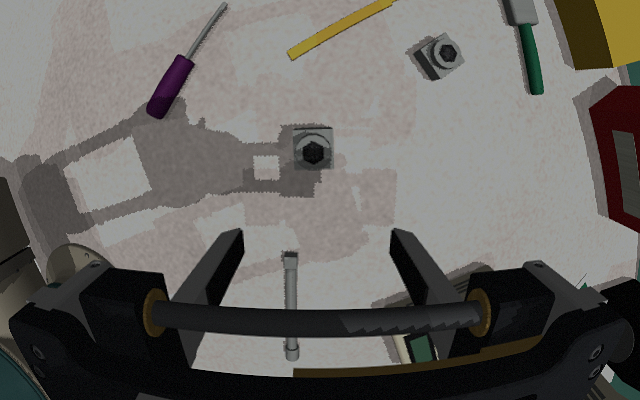

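The wrist view shows the tall adapter square to the image, with its round top at about (313,152) against a predicted (311,154). The body top runs from about (294,127) to (333,167). I'll crop to refine.

```bash
python3 - <<'E'
import cv2
k=cv2.imread("pics/w1.png")[110:185,270:360]
cv2.imwrite("pics/w1c.png",cv2.resize(k,None,fx=8,fy=8,interpolation=cv2.INTER_CUBIC))
E
```

```text
(no output)
```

View pics/w1c.png

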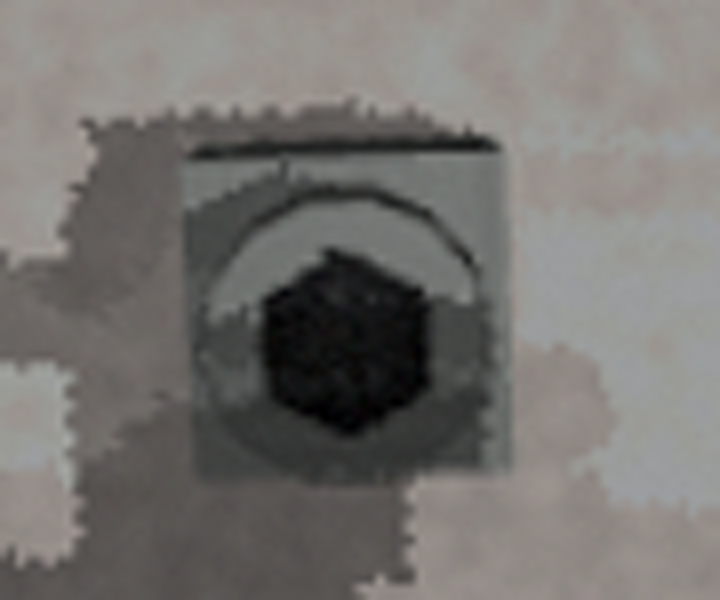

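```bash
python3 - <<'E'
from h import *
a=np.load("w1.npy");s=dict(ee_pos=a[:3],tool_rot=a[3:])
f=lambda x,y,z:wrist_w(270+x/8,110+y/8,z,s)
print("top",f(348,345,75))
c=[f(*p,50) for p in((188,156),(500,150),(512,468),(196,476))];print(np.array(c),np.mean(c,0))
for i in range(4):
    d=c[(i+1)%4]-c[i];print(np.linalg.norm(d),np.degrees(np.arctan2(d[1],d[0]))%90)
Rm=R.from_quat(s["tool_rot"]).as_matrix();print("jaw yaw",np.degrees(np.arctan2(Rm[1,0],Rm[0,0]))%90)
P=(f(348,345,0)*0+f(348,345,75)+np.mean(c,0))/2;P[2]=17
print("delta tool cm",Rm.T@(P-s["ee_pos"])/10)
E
```

```text
top [438.194  57.575  75.   ]
[[429.436  82.998  50.   ]
 [462.486  68.031  50.   ]
 [447.891  33.183  50.   ]
 [413.567  48.419  50.   ]] [438.345  58.158  50.   ]
36.28040097400544 65.63600059532243
37.7812810834365 67.27631331506129
37.553469025930305 66.06388871810441
38.046725067556686 65.34906865176009
jaw yaw 64.63173129587263
delta tool cm [-0.251 14.306  4.567]
```

Call:
send_rows --increments '[[[-0.13,0,2.3,0,0,0],[-0.12,0,2.27,0,-0.024,0],[0,1,0,0,0,0],[0,2,0,0,0,0],[0,2,0,0,0,0],[0,2,0,0,0,0],[0,2,0,0,0,0],[0,2,0,0,0,0],[0,1.3,0,0,0,0],[0,0.5,0,0,0,0]]]'

```text
time_s: 2.65
ee_pos: [436.0, 54.7, 30.5]
tool_rot: [0.692, -0.149, 0.146, -0.691]
ft_force: [-1.0, 0.5, 1.1]
width: 93.9
```

```bash
python3 - <<'E'
from h import *
s=env.get_state();print(s["time_s"],s["ee_pos"],R.from_quat(s["tool_rot"]).as_matrix(),s["ft_force"])
im=env.snapshot("wrist");cv2.imwrite("pics/w2.png",im[:,:,::-1])
E
```

```text
2.65 [436.014  54.663  30.484] [[ 0.913 -0.005  0.408]
 [-0.408 -0.     0.913]
 [-0.004 -1.    -0.002]] [-1.041  0.491  1.122]
```

View pics/w2.png

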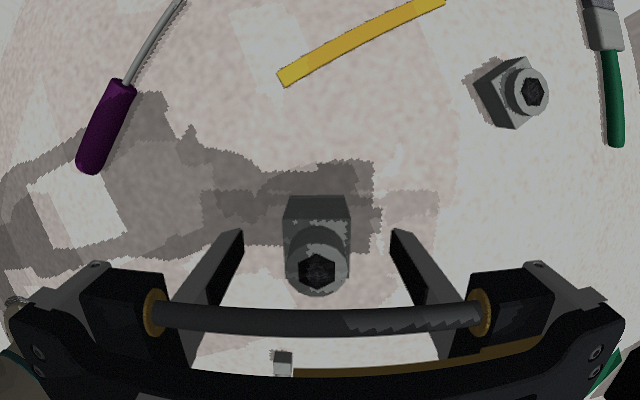

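The adapter stands between the open fingers, its round top at about (317,268). The arm is still lagging its target, so I'll let it settle, then close.

Call:
send_rows --increments '[[[0,0,0,0,0,0],[0,0,0,0,0,0],[0,0,0,0,0,0],[0,0,0,0,0,0],[0,0,0,0,0,0],[0,0,0,0,0,0],[0,0,0,0,0,0],[0,0,0,0,0,0],[0,0,0,0,0,0],[0,0,0,0,0,0]]]'

```text
time_s: 3.53
ee_pos: [438.0, 54.9, 32.5]
tool_rot: [0.692, -0.147, 0.147, -0.692]
ft_force: [0.5, 0.1, 0.1]
width: 93.9
```

Some rows were cut short. The tool is 15 mm high and 3 mm short, so I'll correct both and then close.

Call:
send_rows --increments '[[[-0.05,0.3,0.15,0,0,0],[-0.05,0.3,0.14,0,0,0],[0,0.3,0,0,0,0],[0,0.3,0,0,0,0],[0,0.3,0,0,0,0],[0,0,0,0,0,0],[0,0,0,0,0,0],[0,0,0,0,0,0],[0,0,0,0,0,0],[0,0,0,0,0,0]]]'

```text
time_s: 4.37
ee_pos: [438.4, 57.9, 17.6]
tool_rot: [0.692, -0.147, 0.148, -0.692]
ft_force: [-0.5, -0.0, 0.6]
width: 94.0
```

Call:
send_rows --increments '[[[0,0,0,0,0,0],[0,0,0,0,0,0],[0,0,0,0,0,0],[0,0,0,0,0,0],[0,0,0,0,0,0],[0,0,0,0,0,0],[0,0,0,0,0,0],[0,0,0,0,0,0],[0,0,0,0,0,0],[0,0,0,0,0,0]]]' --gripper 0

```text
time_s: 5.2
ee_pos: [437.9, 58.1, 17.4]
tool_rot: [-0.692, 0.148, -0.147, 0.692]
ft_force: [-0.8, 1.3, -0.4]
width: 38.0
```

The width is 38.0 mm, so it's holding the flats. Next I'll lift while turning to the drive's yaw, then pass to the far side so the wrist camera sees the drive ahead of it.

Call:
send_rows --increments '[[[0,-0.8,0,0,-0.036,0],[0,-1.5,0,0,-0.036,0],[0,-1.6,0,0,-0.036,0],[0,-1.6,0,0,-0.036,0],[0,-1.6,0,0,-0.036,0],[0,-1.6,0,0,-0.036,0],[0,-1.6,0,0,-0.036,0],[0,-1.6,0,0,-0.036,0],[0,-1.6,0,0,-0.036,0],[0,-1.5,0,0,-0.036,0]]]'

```text
time_s: 6.03
ee_pos: [437.3, 57.9, 167.5]
tool_rot: [0.707, -0.021, 0.02, -0.707]
ft_force: [0.3, -0.7, -3.7]
width: 37.9
```

Call:
send_rows --increments '[[[1,0,-3,0,0,0],[1.2,0,-4,0,0,0],[1.2,0,-4,0,0,0],[1.2,0,-4,0,0,0],[1.2,0,-4,0,0,0],[1.2,0,-4,0,0,0],[1.2,0,-4,0,0,0],[1.2,0,-4,0,0,0],[1.2,0,-4,0,0,0],[1,0,-4,0,0,0]]]'

```text
time_s: 6.87
ee_pos: [530.1, -339.2, 166.0]
tool_rot: [-0.706, 0.022, -0.021, 0.707]
ft_force: [0.8, 0.8, -4.8]
width: 37.6
```

Call:
send_rows --increments '[[[0,0,0,0,0,0],[0,0,0,0,0,0],[0,0,0,0,0,0],[0,0,0,0,0,0],[0,0,0,0,0,0],[0,0,0,0,0,0],[0,0,0,0,0,0],[0,0,0,0,0,0],[0,0,0,0,0,0],[0,0,0,0,0,0]]]'

```text
time_s: 7.7
ee_pos: [530.5, -337.4, 167.7]
tool_rot: [0.707, -0.021, 0.021, -0.707]
ft_force: [-0.4, 0.4, -3.5]
width: 37.7
```

```bash
python3 - <<'E'
from h import *
s=env.get_state();print(s["time_s"],s["ee_pos"],R.from_quat(s["tool_rot"]).as_matrix(),s["ft_force"],s["width"])
im=env.snapshot("wrist")[:,:,::-1];np.save("w3.npy",np.r_[s["ee_pos"],s["tool_rot"]]);cv2.imwrite("pics/w3.png",im)
u,v=wrist_uv([538,-243,70],s);print(u,v)
u,v=int(u)-50,int(v)-37;print(u,v)
k=cv2.resize(im[max(v,0):v+75,u:u+100],None,fx=6,fy=6,interpolation=cv2.INTER_CUBIC)
cv2.imwrite("pics/w3c.png",cv2.convertScaleAbs(k,alpha=1.2))
E
```

```text
7.7 [ 530.515 -337.359  167.668] [[ 0.998  0.     0.06 ]
 [-0.06  -0.     0.998]
 [ 0.    -1.    -0.   ]] [-0.384  0.417 -3.478] 37.69385539427881
318.18798647464126 96.45342948150407
268 59
```

View pics/w3c.png

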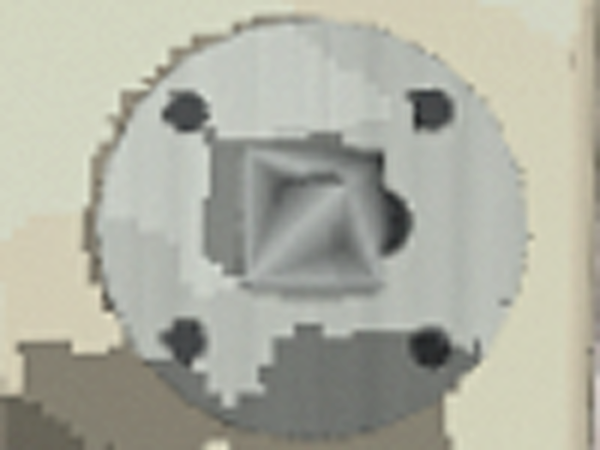

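The wrist crop shows the drive clearly, with the ball on its +x side at about (400,222). Bolt holes are at crop (186,111), (433,109), (432,347) and (185,341), and the drive's square shoulder runs from about (245,148) to (381,287).

```bash
python3 - <<'E'
from h import *
a=np.load("w3.npy");s=dict(ee_pos=a[:3],tool_rot=a[3:])
f=lambda x,y,z:wrist_w(268+(x-2.5)/6,59+(y-2.5)/6,z,s)
for z,pts in((70,((186,111),(433,109),(432,347),(185,341))),(92,((245,148),(380,155),(381,288),(245,284)))):
    c=np.array([f(*p,z) for p in pts]);print(z,c.mean(0))
    for i in range(4):
        d=c[(i+1)%4]-c[i];print(np.linalg.norm(d),np.degrees(np.arctan2(d[1],d[0]))%90)
print("flange",f(314,228,70), "jaw", 90-3.4)
Rm=R.from_quat(s["tool_rot"]).as_matrix();print(np.degrees(np.arctan2(Rm[1,0],Rm[0,0]))%90)
P=f(309,227,70);print("delta tool cm",Rm.T@(P-s["ee_pos"])/10)
E
```

```text
70 [ 538.815 -242.821   70.   ]
36.2252342282706 87.18386654234331
35.7378681691483 86.56896727908389
36.48786444035508 85.24449608597047
34.50665546018212 86.14560801249345
92 [ 539.105 -243.047   92.   ]
18.242054872294922 83.66765043703982
18.354042656168854 87.13472609898321
18.431222521972682 84.9804363016973
18.765559494656703 86.4949700067478
flange [ 539.513 -243.205   70.   ] jaw 86.6
86.57982545284538
delta tool cm [0.26  9.764 9.47 ]
```

The drive is at (538.9, −242.9) with yaw matching the jaws within 0.2°. The top camera, flange and shoulder measurements agree within 2 mm. I'll move over it and down to just above the tip.

Call:
send_rows --increments '[[[0.07,0,2,0,0,0],[0.07,0,2.5,0,0,0],[0.07,0,2.5,0,0,0],[0.05,0,2.48,0,0,0],[0,0,0,0,0,0],[0,1,0,0,0,0],[0,1.2,0,0,0,0],[0,1.2,0,0,0,0],[0,0.4,0,0,0,0],[0,0,0,0,0,0]]]'

```text
time_s: 8.58
ee_pos: [537.7, -243.5, 127.6]
tool_rot: [-0.706, 0.023, -0.02, 0.707]
ft_force: [0.0, -1.0, -3.2]
width: 37.6
```

Call:
send_rows --increments '[[[0,0,0,0,0,0],[0,0,0,0,0,0],[0,0,0,0,0,0],[0,0,0,0,0,0],[0,0,0,0,0,0],[0,0,0,0,0,0],[0,0,0,0,0,0],[0,0,0,0,0,0],[0,0,0,0,0,0],[0,0,0,0,0,0]]]'

```text
time_s: 9.42
ee_pos: [538.7, -243.0, 129.5]
tool_rot: [0.707, -0.021, 0.021, -0.707]
ft_force: [0.0, 0.4, -4.3]
width: 37.7
```

```bash
python3 - <<'E'
from h import *
s=env.get_state();print(s["time_s"],s["ee_pos"],s["ft_force"])
k=env.snapshot("scene")[:,:,::-1][60:200,180:340]
cv2.imwrite("pics/s2.png",cv2.resize(k,None,fx=4,fy=4,interpolation=cv2.INTER_CUBIC))
E
```

```text
9.4167 [ 538.746 -243.044  129.472] [ 0.027  0.374 -4.296]
```

View pics/s2.png

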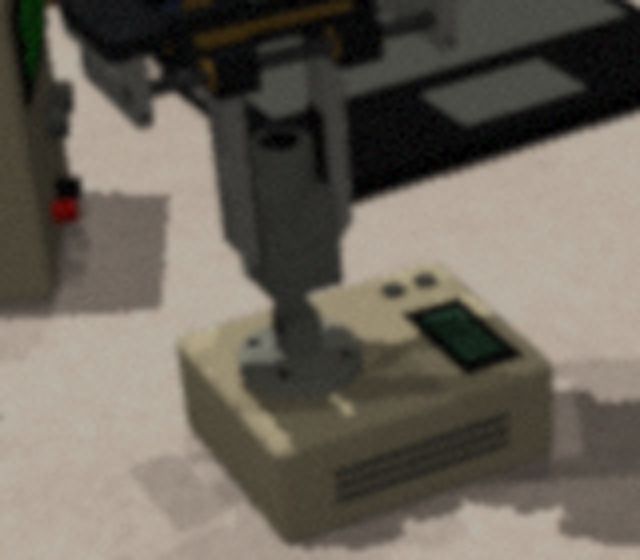

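The scene crop shows the held adapter upright, its lower end at about (290,290), directly above the drive on the flange centred at (300,360). I'll descend gently, watching the force.

Call:
send_rows --increments '[[[0,0.3,0,0,0,0],[0,0.3,0,0,0,0],[0,0.3,0,0,0,0],[0,0.3,0,0,0,0],[0,0.3,0,0,0,0],[0,0.3,0,0,0,0],[0,0.3,0,0,0,0],[0,0.3,0,0,0,0],[0,0,0,0,0,0],[0,0,0,0,0,0]]]'

```text
time_s: 10.3
ee_pos: [538.6, -243.0, 105.2]
tool_rot: [-0.707, 0.021, -0.021, 0.707]
ft_force: [0.8, -1.0, -4.0]
width: 37.9
```

Still free: the force only shows the adapter's weight. Now I'll push past the ball toward home at TCP z ≈ 87.4.

Call:
send_rows --increments '[[[0,0.2,0,0,0,0],[0,0.2,0,0,0,0],[0,0.2,0,0,0,0],[0,0.2,0,0,0,0],[0,0.2,0,0,0,0],[0,0.2,0,0,0,0],[0,0.2,0,0,0,0],[0,0.2,0,0,0,0],[0,0,0,0,0,0],[0,0,0,0,0,0]]]'

```text
time_s: 11.13
ee_pos: [537.8, -242.6, 88.3]
tool_rot: [-0.706, 0.022, -0.02, 0.707]
ft_force: [0.9, -0.6, -4.4]
width: 37.9
```

Call:
send_rows --increments '[[[0,0.1,0,0,0,0],[0,0.1,0,0,0,0],[0,0.1,0,0,0,0],[0,0,0,0,0,0],[0,0,0,0,0,0],[0,0,0,0,0,0],[0,0,0,0,0,0],[0,0,0,0,0,0],[0,0,0,0,0,0],[0,0,0,0,0,0]]]'

```text
time_s: 11.97
ee_pos: [537.8, -242.7, 87.4]
tool_rot: [-0.707, 0.022, -0.021, 0.707]
ft_force: [-3.6, 2.7, 6.0]
width: 38.1
```

```bash
python3 - <<'E'
from h import *
s=env.get_state();print(s["time_s"],s["ee_pos"],s["ft_force"])
k=env.snapshot("scene")[:,:,::-1][80:180,200:320]
cv2.imwrite("pics/s3.png",cv2.resize(k,None,fx=6,fy=6,interpolation=cv2.INTER_CUBIC))
E
```

```text
11.9667 [ 537.815 -242.688   87.442] [-3.604  2.714  5.994]
```

View pics/s3.png

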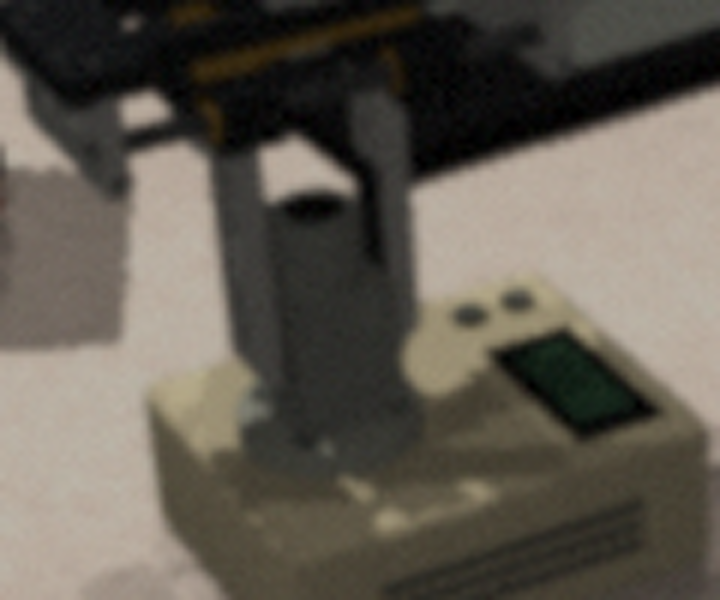

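The scene crop shows the adapter's body seated on the flange. z stopped at 87.4, the expected home height, with the force up by about 10 N. I'll press slightly more to confirm the stop, then release.

Call:
send_rows --increments '[[[0,0.1,0,0,0,0],[0,0.1,0,0,0,0],[0,0,0,0,0,0],[0,0,0,0,0,0],[0,0,0,0,0,0],[0,0,0,0,0,0],[0,0,0,0,0,0],[0,0,0,0,0,0],[0,0,0,0,0,0],[0,0,0,0,0,0]]]'

```text
time_s: 12.85
ee_pos: [537.8, -242.7, 87.4]
tool_rot: [0.707, -0.021, 0.021, -0.707]
ft_force: [-5.0, 3.0, 15.5]
width: 37.8
```

It's a firm stop with no slip. I'll ease off the push, open, and then rise.

Call:
send_rows --increments '[[[0,-0.1,0,0,0,0],[0,-0.1,0,0,0,0],[0,0,0,0,0,0],[0,0,0,0,0,0],[0,0,0,0,0,0],[0,0,0,0,0,0],[0,0,0,0,0,0],[0,0,0,0,0,0],[0,0,0,0,0,0],[0,0,0,0,0,0]]]'

```text
time_s: 13.68
ee_pos: [537.8, -242.7, 87.4]
tool_rot: [-0.707, 0.022, -0.021, 0.707]
ft_force: [-4.3, 1.9, 8.2]
width: 37.5
```

Call:
send_rows --increments '[[[0,0,0,0,0,0],[0,0,0,0,0,0],[0,0,0,0,0,0],[0,0,0,0,0,0],[0,0,0,0,0,0],[0,0,0,0,0,0],[0,0,0,0,0,0],[0,0,0,0,0,0],[0,0,0,0,0,0],[0,0,0,0,0,0]]]' --gripper 1

```text
time_s: 14.52
ee_pos: [538.8, -243.1, 86.5]
tool_rot: [0.707, -0.021, 0.021, -0.707]
ft_force: [0.0, -0.6, 0.9]
width: 94.1
```

Call:
send_rows --increments '[[[0,-0.8,0,0,0,0],[0,-1.5,0,0,0,0],[0,-1.5,0,0,0,0],[0,-1.5,0,0,0,0],[0,-1.5,0,0,0,0],[0,-1.5,0,0,0,0],[0,-1.5,0,0,0,0],[0,-1.5,-1,0,0,0],[0,-1.5,-3,0,0,0],[0,0,-3,0,0,0]]]'

```text
time_s: 15.35
ee_pos: [536.2, -313.8, 219.1]
tool_rot: [0.708, -0.018, 0.023, -0.705]
ft_force: [0.2, 0.1, -0.4]
width: 94.3
```

Call:
send_rows --increments '[[[0,0,-2,0,0,0],[0,0,0,0,0,0],[0,0,0,0,0,0],[0,0,0,0,0,0],[0,0,0,0,0,0],[0,0,0,0,0,0],[0,0,0,0,0,0],[0,0,0,0,0,0],[0,0,0,0,0,0],[0,0,0,0,0,0]]]'

```text
time_s: 16.18
ee_pos: [533.4, -332.6, 214.5]
tool_rot: [0.707, -0.021, 0.021, -0.707]
ft_force: [-0.2, 0.5, -0.3]
width: 93.9
```

```bash
python3 - <<'E'
from h import *
s=env.get_state();print(s["time_s"],s["ee_pos"],s["ft_force"],s["width"])
w=env.snapshot("wrist")[:,:,::-1];np.save("w4.npy",np.r_[s["ee_pos"],s["tool_rot"]])
p=wrist_uv([538.9,-242.9,145],s);q=wrist_uv([538.9,-242.9,120],s);print(p,q)
u,v=int(p[0])-40,max(int(p[1])-50,0);print(u,v)
k=env.snapshot("scene")[:,:,::-1][80:180,205:285]
r=lambda a:cv2.convertScaleAbs(cv2.resize(a,(400,500),interpolation=cv2.INTER_CUBIC),alpha=1.3)
cv2.imwrite("pics/f.png",np.hstack([r(k),r(w[v:v+100,u:u+80])]))
E
```

```text
16.1833 [ 533.394 -332.627  214.515] [-0.235  0.515 -0.291] 93.90982779403919
[316.287 100.437] [316.297 101.627]
276 50
```

View pics/f.png

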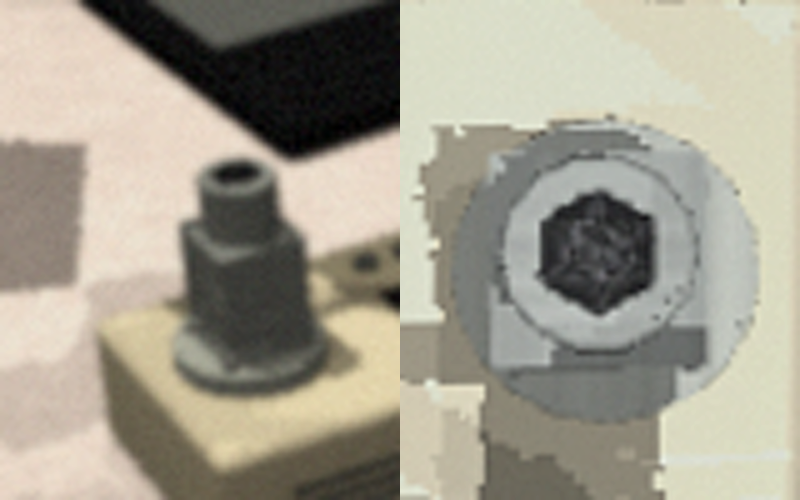

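In the final crop the adapter stands upright on the flange with the gripper clear. The socket centre is at wrist (315.8,100.2) against a predicted (316.3,100.4) for a seated adapter. I'll hand the job in.

```bash
python3 -c "
from workcell import env
print(env.close_job())"
```

```text
the job is handed in; nothing more can be done
None
```

I gripped the tall adapter by its flats (38 mm opening), pushed it straight down onto the tester's square drive, released it and backed away. I then handed the job in at about 16 s; it gave no verdict.

**Seating:** the adapter came to a firm stop at TCP z 87.4 mm, which is 70 mm above the 17.4 mm pick height, so it is down on the flange. An extra 2 mm of commanded push raised the force to about 20 N above the adapter's weight with no movement or slip.

**Final pictures:** the adapter stands upright on the flange, its socket centre within about 0.5 pixel of where a seated adapter should appear. The gripper was open and clear, with forces near zero.

**Not checked directly:** the ball joint can't be read, so I infer that it sprang into the dimple from the full-depth stop.

**What disagreed:** my first rough scene-camera fix on the drive was about 10 mm off. I used the top and wrist views instead, which agreed within 2 mm. Some fast descent rows were also cut short; I saw this in the readings and corrected it before gripping.

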